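# Shorten the funnel stand's arm by one hole

## Robot

A 6-joint arm with a two-finger parallel gripper is mounted at the origin on the work surface. World frame = base frame: x ahead of the robot, y to its left, z up, the work surface at z = 0. Lengths are in m, angles in rad, forces in N, time in s.
With the tool pointing down it reaches from about 0.375 to 0.9 m from the base axis. Payload 3.1 kg.
Tool frame: the origin (TCP) lies on the centre line of the jaws, within the pads' length; the fingertips stand 11 mm ahead of it and the grasp point (between the pads) lies 8 mm behind it; x points along the fingers, y is the direction in which the jaws open and shut, and the axes are right-handed (so a half turn about x gives the same grasp; the last joint's range is limited). The gripper opens to 87 mm and grips with 3 to 60 N. Pads are 19 mm wide; open, the fingers measure 117 mm over their backs; the gripper's body (75 mm by 190 mm) begins 51 mm behind the grasp point.
Start: joints at [-1.395, 0.527, 1.433, -0, 1.181, -0.178], TCP at [0.217, -0.586, 0.234] pointing down, gripper open.
Joint ranges: [-3.08, 3.08], [-0.75, 2.2], [0.22, 2.44], [-1.43, 4.57], [0, 2.65], [-2.85, 2.85]. Speed limits (rad/s): [2.79, 2.79, 3.14, 3.14, 3.14, 3.14].

## Interface

Orientations are given as a unit quaternion [x, y, z, w].
In Python, from rig import robot, camera, camera_info gives the robot as it stands.
- The arm moves only by the shell command python3 -m inch 'ROWS' [FORCE]. ROWS is JSON, a list that holds one entry, the list of rows, each a list of 5 numbers: the shift along the tool's x, y, z in cm, then the turn about the tool's x in rad, then the opening, from 0 (shut) to 1 (fully open). A call has 1 to 8 rows; each row shifts and turns the pose as measured when the row begins, along the tool's axes as they then stand; what a row does not reach is not made up. A row lasts 1/12 s, in which the tool goes at most 41.7 mm and 7.16 degrees, less where a joint would pass 70% of its speed; a pose out of reach is approached as far as the arm can. A call with a gripper value outside its range is refused whole. The fingers move at their own pace and stop on an object; FORCE is the grip in N (left out, the last holds). Time passes only in rows, so rows that do not move let the fingers close. It gives the time, the measured TCP pose, the force and the opening at its end, in the units of the state.
- robot.get_obs(): the state, without advancing time (a new reading comes with each control period).
- camera(name): name is "scene" or "top" or "wrist"; returns the picture (400x640x3 uint8, red, green, blue); there is no depth.
- camera_info(name): a dict with "camera_matrix" (3x3 intrinsics, pixels), "rvec" (rotation vector, rad) and "tvec" (3), from world to camera coordinates, as OpenCV has them. Camera axes: x right, y down, z forward; pixel columns grow to the right and rows downward; lengths in m; the calibration is good to about 2 mm. A picture is of the moment at which its call begins: read the wrist's pose just before it. camera_info takes no time and is no camera call; for the wrist camera it gives the pose at the moment of the call.
- robot.hand_in(): hands the job in, once; it reports no verdict.
The state is a dict: "time": time; "q": joint angles; "joint_velocities": joint speeds; "joint_torque": joint torques, N m; "position": TCP position; "tool_rot": TCP orientation; "ft_force": force on the tool from outside, world axes, zero at the start; "moment": the same for the moment, N m; "grip_width": finger opening in m.
Only numpy, scipy, OpenCV 4.12 (cv2) and the standard library are available. Lean on these libraries where they do the work, as an engineer would, in place of code of your own. Each camera call takes 0.05 s, during which the arm holds its last target. There are 200 camera calls.

## Task

The telescopic arm of the funnel stand holds its ring too far out. Press the sprung button to free the arm and slide it in until the button springs fully up in the next hole, the one inside the brass collar, so that the ring hangs over the beaker; do not run past that hole. Be gentle: never press or push on the arm or its button with more than about 3 kg of force, leave the collar alone, and do not shift or tip the glassware around the stand.

Things in the scene. Friction and masses are not known exactly. Their poses are not given: they have to be found in the camera images.
- stand: Funnel stand fixed to the bench: blue base plate 190 x 110 x 12 mm, two white posts, level aluminium channel 32 mm wide, top 95 mm above the bench, from x = -150 to +25 mm. Origin on the bench below the start hole; +x runs along the channel to the ring, z up. Its top wall (5 mm thick) has a 12 mm wide lengthwise slot, widened at the start hole to a rectangle 15 mm long
- collar: Brass index collar, 49 mm long, 39 mm wide, clamped round the channel (top 99 mm above the bench). Origin on the bench below its middle; axes as the stand's. It sits 37 to 51 mm along the stand's -x from the start hole. A dark steel plate in it (top 97 mm) has the next hole, 15 mm long; it lies up to 5 mm either way of the collar's middle. Its far edge stops the latched bar hard
- tube (a joint): how far the inner bar with the ring has been slid into the channel, m: 0 at the start, growing as the ring moves along the stand's -x; range 0 to 0.072. The bar drags with about 2 N, a little more while the button rubs below the wall. It stays where it is left
- button (a joint): how far the button is pressed, m: 0 fully up, 0.008 at its bottom stop. Spring 2 N at first touch, 6.5 N at 5 mm, 9 N at 8 mm. Its 13 mm long shoulder locks in a hole; pressed 5 mm or more it is clear below the wall and the bar slides. Slid 3 mm or more out of the hole and let go, it stays 5 mm down under the wall until it springs up by itself in the next hole; held pressed there it slides past
- button_top (a point): middle of the top of the black round push button (cap 20 mm wide, 6 mm thick, on a 9 mm stem), 113.5 mm above the bench when up. It rides on the inner bar, so a finger pressing it can also drag the bar along by friction
- ring_centre (a point): centre of the level steel funnel ring at the outer end of the inner bar: round rod 10 mm thick, 72 mm across between rod centres (82 mm outside, 62 mm inside), 77 mm above the bench, 124 mm along the stand's +x from the button. Can be pushed on its outermost point. Axes parallel to the stand's
- beaker_mid (a point): bystander: small glass beaker, 60 mm wide, 50 mm tall, standing on the bench under where the ring must come; point at its centre half-way up
- amber_mid (a point): bystander: amber bottle, 52 mm wide, 95 mm tall; point at its centre half-way up
- jar_mid (a point): bystander: white jar, 60 mm wide, 75 mm tall; point at its centre half-way up

How it is judged:
On the way, in this order (a step that is already met when the one before it is completed fails the run):
1. the button is pressed down clear of the wall while still at the start hole (value of joint button above 0.0045 m and value of joint tube below 0.012 m), for 0.04 s.
2. the bar has been slid in and the button has sprung up in the collar's hole (x of button_top in the frame of collar between -0.008 and 0.008 m and value of joint button below 0.0015 m), for 0.2 s.
At the end, for the whole second after the job is handed in: The button is fully up (within 1.5 mm) in the collar's hole (so within 8 mm of the collar's middle along the channel) and the bar is at rest (all of step 2 and velocity of joint tube between -0.005 and 0.005 m/s); the robot touches nothing.
It fails at once if the robot presses or pushes on the arm, its ring or its button with more than 30 N (contact force between tube and the fingers above 30 N or contact force between tube and the arm above 30 N).
It fails at once if the arm runs past the next hole (button more than 12 mm beyond the middle of the collar) (x of button_top in the frame of collar below -0.012 m).
It fails at once if the robot pushes the collar (more than 5 N) (contact force between collar and the fingers above 5 N or contact force between collar and the arm above 5 N).
It fails at once if the beaker is shifted more than 15 mm or tipped (distance of beaker_mid from where it was at the start of the episode above 0.015 m or angle between beaker_mid's own z axis and vertical above 0.35 rad).
It fails at once if the amber bottle or the jar is shifted more than 15 mm or tipped (distance of any of amber_mid, jar_mid from where it was at the start of the episode above 0.015 m or angle between any of amber_mid, jar_mid's own z axis and vertical above 0.35 rad).
It also fails if it takes over 48 s, if anything falls off the work surface, if the arm or the gripper's body presses on something with over 40 N, if the wrist force passes 120 N, or if a joint passes its speed limit or range.

## Working session

There is one attempt and no reset: what is moved stays moved. The work goes in short steps, Python scripts to look and compute and a shell command to move; the robot and the scene stay as the last step left them, time stands still between calls to the robot, and variables do not carry over. Pictures are saved under pics/ and viewed, about 8 in all and at most 12, crops included, and the job is handed in when it is done.

```bash
ls; mkdir -p pics
python3 - <<'E'
from rig import robot,camera,camera_info
import cv2,numpy as np
for n in("scene","top"):
    cv2.imwrite(f"pics/{n}0.png",camera(n)[:,:,::-1]); i=camera_info(n)
    R=cv2.Rodrigues(np.array(i["rvec"],float))[0]; print(n,np.array(i["camera_matrix"]).tolist(),(-R.T@np.array(i["tvec"]).ravel()).round(3),R.round(2).tolist())
o=robot.get_obs();print(o)
E
```

```text
pics
scene [[479.83630050604546, 0.0, 318.5794854274196], [0.0, 479.83630050604546, 201.4143020021371], [0.0, 0.0, 1.0]] [ 0.992 -0.047  0.844] [[-0.09, 1.0, -0.01], [0.86, 0.07, -0.51], [-0.51, -0.05, -0.86]]
top [[389.6897965017547, 0.0, 321.5403507478826], [0.0, 389.6897965017547, 204.67705785129277], [0.0, 0.0, 1.0]] [ 0.517 -0.063  0.734] [[0.02, -1.0, 0.04], [-0.99, -0.03, -0.1], [0.1, -0.04, -0.99]]
{'time': 0.1, 'q': array([-1.39548017e+00,  5.28387162e-01,  1.43376910e+00,  1.38095538e-05,
        1.18137930e+00, -1.78477507e-01]), 'joint_velocities': array([ 0.00062396, -0.00096293, -0.00303278,  0.0009235 ,  0.00189928,
       -0.00175034]), 'joint_torque': array([-9.06968635e-04, -4.40987206e+01, -1.77149731e+01,  6.35059923e-02,
        5.33429836e-02, -4.20911238e-05]), 'position': array([ 0.21646972, -0.58564446,  0.23266249]), 'tool_rot': array([ 0.69607764,  0.12511863, -0.69606643,  0.12374479]), 'ft_force': array([-0.38597468, -0.05461048, -0.3880151 ]), 'moment': array([ 0.00233213,  0.01338065, -0.0328598 ]), 'grip_width': 0.08717336535365261}
```

View pics/scene0.png

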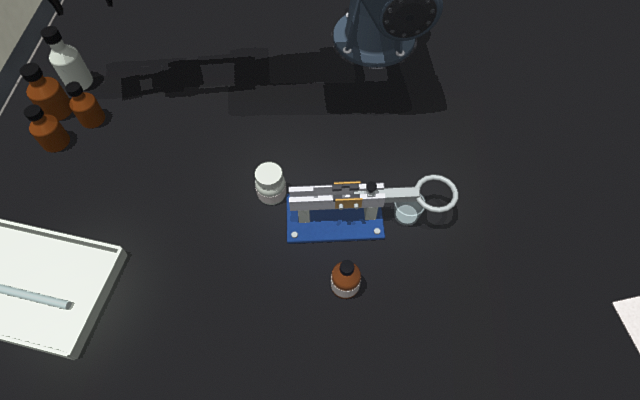

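View pics/top0.png

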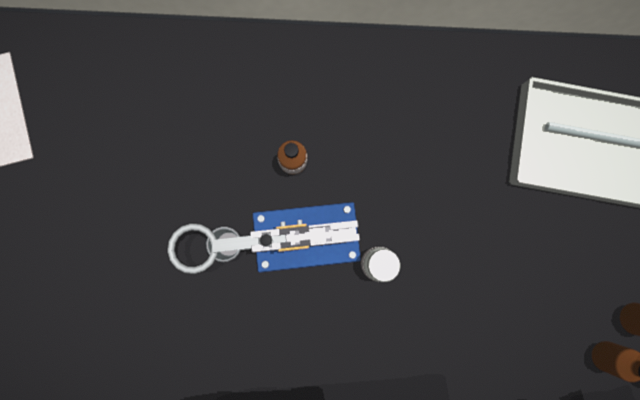

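Run:
```python
import cv2,numpy as np
a=cv2.imread("pics/scene0.png")[165:255,270:470]; b=cv2.imread("pics/top0.png")[195:285,160:360]
cv2.imwrite("pics/crop0.png",np.vstack([cv2.resize(a,None,fx=3.3,fy=3.3,interpolation=2),cv2.resize(b,None,fx=3.3,fy=3.3,interpolation=2)]))
```

```text
(no output)
```

View pics/crop0.png

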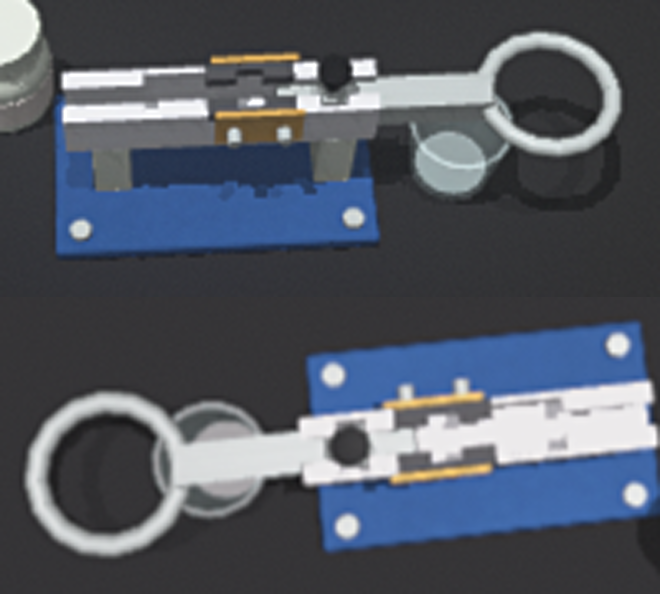

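```bash
cat > h.py <<'E'
import cv2,numpy as np
from rig import robot,camera,camera_info
def ray(n,p,i=None):
    i=i or camera_info(n);R=cv2.Rodrigues(np.array(i["rvec"],float))[0];t=np.array(i["tvec"]).ravel()
    d=R.T@np.append(cv2.undistortPoints(np.array([[p]],float),np.array(i["camera_matrix"]),None).ravel(),1)
    return -R.T@t,d/np.linalg.norm(d)
def plane(n,p,z,i=None):
    c,d=ray(n,p,i);return c+d*(z-c[2])/d[2]
def tri(r1,r2):
    (a,u),(b,v)=r1,r2
    s=np.linalg.lstsq(np.c_[u,-v],b-a,rcond=None)[0];P,Q=a+s[0]*u,b+s[1]*v
    return (P+Q)/2,np.linalg.norm(P-Q)
E
python3 - <<'E'
from h import *
S={"button":((371.5,185.8),(266,240.2),.1135),"ring":((434.5,193.2),(192.7,248.3),.077)}
for k,(s,t,z) in S.items():
    print(k,tri(ray("scene",s),ray("top",t)),plane("scene",s,z),plane("top",t,z))
for n in("scene","top"):
    h=cv2.cvtColor(cv2.imread(f"pics/{n}0.png"),cv2.COLOR_BGR2HSV)
    m=cv2.inRange(h,(12,120,90),(28,255,255)); m[:165]=0;m[260:]=0
    k,l,st,c=cv2.connectedComponentsWithStats(m)
    for j in range(1,k):
        if st[j,4]>8:print(n,st[j],c[j].round(1),plane(n,c[j],.099).round(4))
    m=cv2.inRange(h,(105,150,60),(125,255,255));cs=max(cv2.findContours(m,0,2)[0],key=cv2.contourArea)
    r=cv2.minAreaRect(cs);print(n,[plane(n,p,.012)[:2].round(4).tolist() for p in cv2.boxPoints(r)])
E
```

```text
button (array([0.51921957, 0.00063773, 0.10860823]), np.float64(0.002044370596972599)) [0.52224942 0.00133307 0.1135    ] [ 0.5192517 -0.0008796  0.1135   ]
ring (array([0.50317312, 0.12313619, 0.07345739]), np.float64(0.0014832322988785399)) [0.50562225 0.12160026 0.077     ] [0.50316945 0.12289956 0.077     ]
scene [334 181  27   3  48] [346.1 182.3] [ 0.509  -0.0446  0.099 ]
scene [335 198  27   5  63] [349.2 199.4] [ 0.5453 -0.0369  0.099 ]
scene [343 202  12   5  19] [348.6 204.8] [ 0.5567 -0.0374  0.099 ]
scene [358 202   3   4   9] [359.3 203.3] [ 0.552  -0.0183  0.099 ]
scene [[0.4953, -0.1618], [0.4794, 0.0341], [0.5826, 0.0358], [0.5979, -0.1494]]
top [284 165  17   3  39] [292.  165.8] [ 0.6424 -0.0375  0.099 ]
top [279 225  27   4  31] [291.5 226.2] [ 0.5429 -0.0399  0.099 ]
top [279 246  29   5  43] [293.3 247.9] [ 0.5079 -0.0437  0.099 ]
top [[0.4968, 0.0265], [0.5215, -0.16], [0.487, -0.1643], [0.4628, 0.0214]]
```

```bash
cat >> h.py <<'E'
from scipy.spatial.transform import Rotation as Ro
def togo(target,o=None):
    o=o or robot.get_obs();R=Ro.from_quat(o["tool_rot"]).as_matrix()
    return (R.T@(np.array(target)-o["position"])*100).round(2)
E
python3 - <<'E'
from h import *
o=robot.get_obs();R=Ro.from_quat(o["tool_rot"]).as_matrix();print(R.round(3))
u=np.array([-.13,.9915,0]);print("z vs u angle",np.arctan2(np.cross(R[:,2],u)@R[:,0],R[:,2]@u), "to above button",togo([.52,0,.20]))
E
```

```text
[[-0.     0.346 -0.938]
 [ 0.002 -0.938 -0.346]
 [-1.    -0.002 -0.   ]]
z vs u angle 1.7942140041487789 to above button [  3.37 -44.42 -48.76]
```

```bash
python3 -m inch '[[[0,-2.56,-2.8,-0.12,0],[0,-2.2,-3.1,-0.12,0],[0,-1.8,-3.3,-0.12,0],[0,-1.4,-3.5,-0.12,0],[0,-1.0,-3.7,-0.12,0],[0,-0.5,-3.8,-0.12,0],[0,-0.1,-3.8,-0.12,0],[0,0.4,-3.8,-0.12,0]]]'
cat > s.py <<'E'
from h import *
o=robot.get_obs();R=Ro.from_quat(o["tool_rot"]).as_matrix();print(R.round(3))
u=np.array([-.13,.9915,0]);v=-u;print("turn",np.arctan2(np.cross(R[:,2],v)@R[:,0],R[:,2]@v), "to above button",togo([.52,0,.20]),o["time"],o["position"],o["grip_width"],o["ft_force"])
E
python3 s.py
```

```text
time: 0.77
position: [0.3523, -0.3109, 0.228]
tool_rot: [-0.553, -0.44, 0.554, -0.44]
ft_force: [0.6, -0.7, 0.6]
grip_width: 0.0417
[[-0.002  0.974 -0.226]
 [-0.001 -0.226 -0.974]
 [-1.    -0.002  0.001]]
turn -0.35795920647760904 to above button [  2.75   9.32 -34.08] 0.7667 [ 0.35234675 -0.31094596  0.22800559] 0.04173953821518913 [ 0.55565825 -0.73461372  0.61978507]
```

```bash
python3 -m inch '[[[0.3,1.0,-3.9,-0.12,0],[0.3,1.5,-3.7,-0.12,0],[0.3,1.9,-3.5,-0.118,0],[0,2.3,-3.3,0,0],[0,2.3,-3.3,0,0],[0,2.3,-3.3,0,0],[0,2.3,-3.3,0,0],[0,2.3,-3.3,0,0]]]'; python3 s.py
```

```text
time: 1.43
position: [0.4977, -0.0113, 0.217]
tool_rot: [0.46, 0.537, -0.462, 0.535]
ft_force: [0.8, -2.2, 0.7]
grip_width: 0.0006
[[-0.005  0.989  0.149]
 [ 0.001  0.149 -0.989]
 [-1.    -0.005 -0.001]]
turn 0.019526617195113505 to above button [ 1.69  2.38 -0.79] 1.4333 [ 0.49771655 -0.01134126  0.21704154] 0.0006298153742750927 [ 0.78553283 -2.18769496  0.69780161]
```

```bash
python3 - <<'E'
from h import *
import json
i=camera_info("wrist");cv2.imwrite("pics/w1.png",camera("wrist")[:,:,::-1]);json.dump({k:np.array(x).tolist() for k,x in i.items()},open("w1.json","w"))
E
python3 -m inch '[[[0,2.4,-0.8,0.02,0],[0,0,0,0,0]]]'; python3 s.py
python3 - <<'E'
from h import *
import json
i=camera_info("wrist");cv2.imwrite("pics/w2.png",camera("wrist")[:,:,::-1]);json.dump({k:np.array(x).tolist() for k,x in i.items()},open("w2.json","w"))
a=[cv2.resize(cv2.imread(f"pics/w{k}.png"),(480,300),interpolation=3) for k in(1,2)]
cv2.imwrite("pics/w12.png",np.vstack(a))
E
```

```text
time: 1.65
position: [0.5241, 0.0119, 0.2169]
tool_rot: [0.465, 0.536, -0.462, 0.532]
ft_force: [1.0, -0.6, -0.3]
grip_width: 0.0005
[[-0.001  0.99   0.141]
 [ 0.006  0.141 -0.99 ]
 [-1.    -0.    -0.006]]
turn 0.011088727637911619 to above button [ 1.68 -0.57  1.13] 1.65 [0.52407476 0.01193127 0.21689213] 0.0004682342555287588 [ 0.98790604 -0.55864873 -0.30120053]
```

View pics/w12.png

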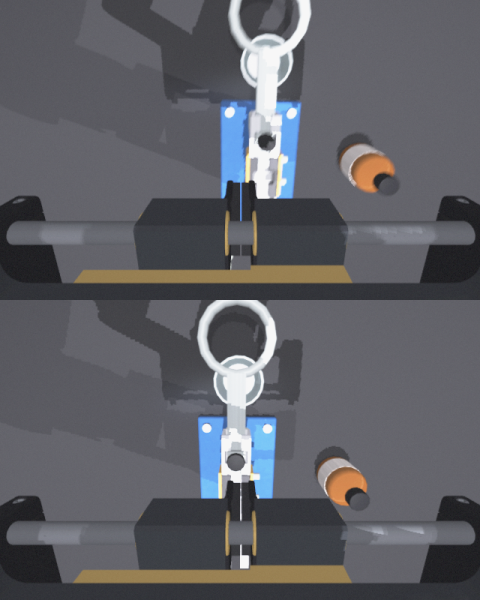

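```bash
python3 - <<'E'
from h import *
import json
rs=[]
for k,p in((1,(354.7,188.5)),(2,(314.7,214))):
    i=json.load(open(f"w{k}.json"));im=cv2.imread(f"pics/w{k}.png")
    x,y=map(int,p);g=im[y-22:y+22,x-22:x+22].max(2);m=(g<75).astype('u1')
    n,l,st,c=cv2.connectedComponentsWithStats(m);j=1+np.argmax([s[4] if abs(cc-22).max()<9 else 0 for s,cc in zip(st[1:],c[1:])])
    q=c[j]+[x-22,y-22];print(q,st[j]);
    t=st[j];q=np.array([x-22+t[0]+t[2]/2-.5,y-22+t[1]+t[2]/2-.5]) # top disc: upper part of blob
    print(k,q,plane("wrist",q,.1135,i)); rs.append(ray("wrist",q,i))
    rg=(im[0:140].min(2)>150).astype('u1')
print(tri(*rs)); print(robot.get_obs()["position"])
E
python3 s.py
```

```text
[352.53777778 187.34222222] [ 13  14  20  17 225]
1 [354.5 189.5] [0.52039909 0.00322774 0.1135    ]
[314.7        206.73333333] [12 13 21  7 30]
2 [314. 215.] [0.51941995 0.00190242 0.1135    ]
(array([0.51896073, 0.00612027, 0.1247325 ]), np.float64(0.0003466522204318575))
[0.52084353 0.01118561 0.21624835]
[[-0.007  0.99   0.142]
 [ 0.006  0.142 -0.99 ]
 [-1.    -0.006 -0.007]]
turn 0.011756149324823712 to above button [ 1.62 -0.23  1.11] 1.7 [0.52084353 0.01118561 0.21624835] 0.0006621896188267408 [-1.01951839 -0.22246504 -0.40246684]
```

```bash
python3 -m inch '[[[1.6,-0.1,0.5,0.01,0],[2.5,0,0.4,0,0],[2.5,0,0,0,0],[1.2,0,0,0,0],[0.3,0,0,0,0],[0,0,0,0,0]]]'; sed -i 's/.20\])/.126])/' s.py;python3 s.py
```

```text
time: 2.2
position: [0.5171, -0.0011, 0.1323]
tool_rot: [0.465, 0.536, -0.467, 0.528]
ft_force: [0.7, 0.4, 0.0]
grip_width: 0.0006
[[-0.01   0.991  0.131]
 [ 0.005  0.132 -0.991]
 [-1.    -0.009 -0.006]]
turn 0.001530342854663629 to above button [ 0.63  0.31 -0.06] 2.2 [ 0.51708093 -0.0010794   0.13232442] 0.000633936760839475 [0.7368553  0.37492459 0.0152809 ]
```

```bash
python3 -m inch '[[[0.3,0.35,0,0,0],[0.3,0,0,0,0],[0.2,0,0,0,0],[0,0,0,0,0]]]'; python3 s.py
```

```text
time: 2.53
position: [0.5213, -0.0024, 0.1258]
tool_rot: [0.466, 0.534, -0.467, 0.529]
ft_force: [0.5, -0.5, -0.5]
grip_width: 0.0004
[[-0.007  0.992  0.129]
 [ 0.004  0.13  -0.992]
 [-1.    -0.007 -0.005]]
turn -0.0004736260103333718 to above button [-0.02 -0.1  -0.25] 2.5333 [ 0.52129894 -0.00237477  0.12575265] 0.0004063894978798998 [ 0.49309007 -0.47959556 -0.5020256 ]
```

```bash
python3 -m inch '[[[0.2,0,0,0,0],[0.2,0,0,0,0],[0.1,0,0,0,0]]]';  python3 s.py
```

```text
time: 2.78
position: [0.5219, -0.0025, 0.1224]
tool_rot: [0.466, 0.534, -0.467, 0.53]
ft_force: [-1.6, 0.1, 4.8]
grip_width: 0.0003
[[-0.005  0.991  0.13 ]
 [ 0.003  0.13  -0.991]
 [-1.    -0.004 -0.004]]
turn 0.00018784019348040706 to above button [-0.36 -0.16 -0.27] 2.7833 [ 0.52192245 -0.00245767  0.12235635] 0.0003234421735120639 [-1.56013073  0.14625561  4.75861693]
```

```bash
python3 -m inch '[[[0.25,0,0,0,0],[0.25,0,0,0,0],[0.15,0,0,0,0]]]';  python3 s.py
```

```text
time: 3.03
position: [0.522, -0.0025, 0.1174]
tool_rot: [0.466, 0.533, -0.466, 0.53]
ft_force: [-2.4, -0.9, 8.8]
grip_width: 0.0003
[[-0.004  0.991  0.131]
 [ 0.002  0.131 -0.991]
 [-1.    -0.003 -0.002]]
turn 0.001224523151109038 to above button [-0.86 -0.17 -0.27] 3.0333 [ 0.52197359 -0.00248163  0.1174183 ] 0.0003388298038823396 [-2.4429574  -0.85523537  8.76104288]
```

```bash
python3 -m inch '[[[0,0,0.3,0,0],[0,0,0.3,0,0],[0,0,0.3,0,0],[0,0,0,0,0]]]';  python3 s.py
python3 - <<'E'
from h import *
cv2.imwrite("pics/t2.png",np.vstack([cv2.resize(camera(n)[b:b+90,a:a+200,::-1],None,fx=3.3,fy=3.3,interpolation=2) for n,a,b in (("scene",270,165),("top",160,195))]))
E
```

```text
time: 3.37
position: [0.5229, -0.0098, 0.1196]
tool_rot: [0.466, 0.534, -0.466, 0.53]
ft_force: [-1.8, -2.4, 6.5]
grip_width: 0.0007
[[-0.003  0.991  0.131]
 [ 0.004  0.131 -0.991]
 [-1.    -0.002 -0.005]]
turn 0.0013237737924020158 to above button [-0.63 -0.16 -1.01] 3.3667 [ 0.52289989 -0.0097948   0.11961966] 0.0007096262359466457 [-1.81753282 -2.37282594  6.51612084]
```

View pics/t2.png

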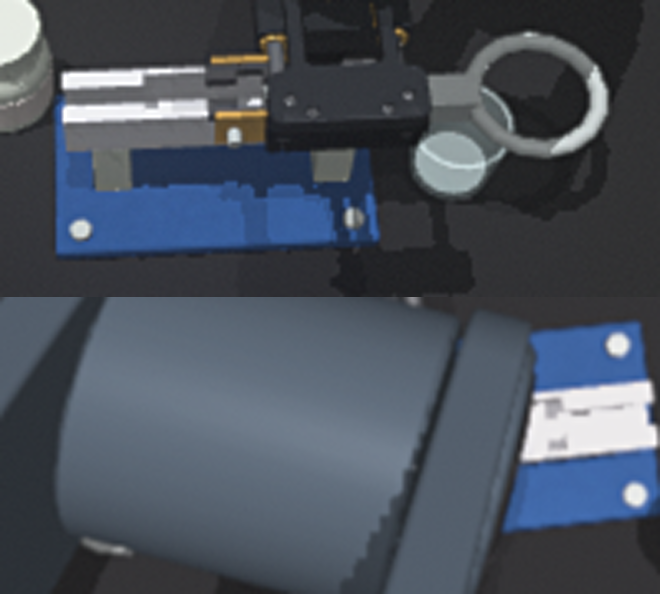

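```bash
python3 -m inch '[[[-0.5,0,0,0,0],[-1.5,0,0,0,0],[-2.5,0,0,0,0],[-0.5,0,-3.5,0,0],[0,0,-4,0,0],[0,0,-4,0,0],[0,0,-4,0,0],[0,0,-1.5,0,0]]]'; python3 -c "
from h import *
print(togo([.4964,.1795,.078]))"
```

```text
time: 4.13
position: [0.5062, 0.1598, 0.1734]
tool_rot: [0.472, 0.528, -0.466, 0.53]
ft_force: [0.1, -0.3, -0.6]
grip_width: 0.0003
[ 9.55 -0.82 -2.04]
```

```bash
python3 -m inch '[[[0,-0.7,-2.0,0,0],[0,0,0,0,0],[0,0,0,0,0]]]'
python3 - <<'E'
from h import *
print(togo([.4964,.1795,.078]))
cv2.imwrite("pics/t3.png",np.vstack([cv2.resize(camera(n)[b:b+90,a:a+200,::-1],None,fx=3.3,fy=3.3,interpolation=2) for n,a,b in (("scene",270,165),("top",160,195))]))
E
```

```text
time: 4.38
position: [0.4961, 0.185, 0.1738]
tool_rot: [0.471, 0.529, -0.463, 0.532]
ft_force: [0.6, 0.1, 0.3]
grip_width: 0.0007
[ 9.57 -0.15  0.59]
```

View pics/t3.png

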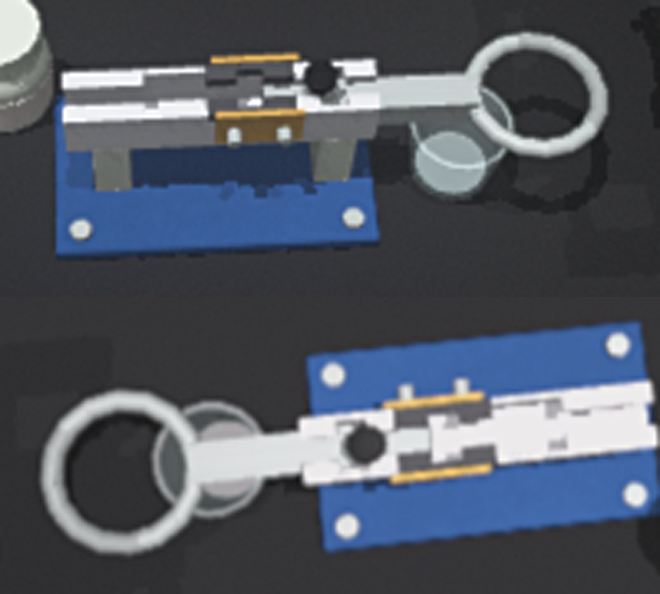

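```bash
python3 -m inch '[[[2.5,0,0,0,0],[3.5,0,0,0,0],[2.5,0,0,0,0],[0.8,0,0,0,0],[0,0,0,0,0]]]'
python3 - <<'E'
from h import *
p=plane("top",(160+121/3.3,195+(472-297)/3.3),.077);print(p)
u=np.array([-.13,.9915,0]);o=robot.get_obs();print(((o["position"]-p)@u)*1000-41, np.cross(u,o["position"]-p)[2],togo([.4964,.1795,.078]),o["ft_force"])
E
```

```text
time: 4.9
position: [0.5039, 0.1799, 0.0801]
tool_rot: [0.476, 0.525, -0.463, 0.532]
ft_force: [-0.2, 1.0, 0.1]
grip_width: 0.0004
[0.50376278 0.11644322 0.077     ]
21.932738893791296 -0.00835356504974886 [ 0.19 -0.75 -0.04] [-0.24172389  0.95616877  0.10352697]
```

```bash
python3 -m inch '[[[0.1,-0.75,0.4,0,0],[0,0,0.4,0,0],[0,0,0.2,0,0],[0,0,0,0,0]]]'
cat > m.py <<'E'
from h import *
o=robot.get_obs();u=np.array([-.13,.9915]);d=o["position"][:2]-[.520,.001]
print("t",o["time"],"pos",o["position"].round(4),"along",(d@u*1000).round(1),"lat",((u[0]*d[1]-u[1]*d[0])*1000).round(1),"F",o["ft_force"].round(1))
E
python3 m.py
```

```text
time: 5.23
position: [0.4988, 0.1666, 0.0811]
tool_rot: [0.478, 0.523, -0.463, 0.532]
ft_force: [0.2, 2.6, -1.2]
grip_width: 0.0006
t 5.2333 pos [0.4988 0.1666 0.0811] along 166.9 lat -0.5 F [ 0.2  2.6 -1.2]
```

```bash
python3 -m inch '[[[0,0,0.3,0,0],[0,0,0.3,0,0],[0,0,0.3,0,0],[0,0,0.3,0,0],[0,0,0.3,0,0]]]'; python3 m.py
```

```text
time: 5.65
position: [0.5003, 0.1565, 0.0837]
tool_rot: [0.483, 0.523, -0.461, 0.529]
ft_force: [0.2, 5.6, -4.8]
grip_width: 0.0002
t 5.65 pos [0.5003 0.1565 0.0837] along 156.7 lat -0.6 F [ 0.2  5.6 -4.8]
```

```bash
python3 -m inch '[[[0.3,0,-0.3,0,0],[0.4,0,0,0,0],[0,0,0,0,0]]]'
cat >> m.py <<'E'
print(Ro.from_quat(o["tool_rot"]).as_matrix().round(3).tolist())
E
python3 m.py
```

```text
time: 5.9
position: [0.5016, 0.1597, 0.0783]
tool_rot: [0.484, 0.522, -0.46, 0.531]
ft_force: [-0.2, -0.2, 0.6]
grip_width: 0.0004
t 5.9 pos [0.5016 0.1597 0.0783] along 159.7 lat -2.4 F [-0.2 -0.2  0.6]
[[0.032, 0.993, 0.11], [0.017, 0.109, -0.994], [-0.999, 0.033, -0.013]]
```

```bash
python3 -m inch '[[[0.0,-0.1,0.3,0,0],[0.03,0,0.3,0,0],[0.05,0,0.3,0,0],[0.05,0,0.3,0,0],[0.05,0,0.3,0,0],[0.05,0,0.3,0,0]]]'; python3 m.py
```

```text
time: 6.4
position: [0.5031, 0.1455, 0.0783]
tool_rot: [0.488, 0.522, -0.458, 0.529]
ft_force: [-1.0, 5.8, 4.5]
grip_width: 0.0002
t 6.4 pos [0.5031 0.1455 0.0783] along 145.4 lat -2.0 F [-1.   5.8  4.5]
[[0.035, 0.994, 0.106], [0.025, 0.105, -0.994], [-0.999, 0.037, -0.021]]
```

```bash
python3 -m inch '[[[0.0,0,0.25,0,0],[0.02,0,0.25,0,0]]]'; python3 m.py
```

```text
time: 6.57
position: [0.5035, 0.1419, 0.0786]
tool_rot: [0.489, 0.522, -0.458, 0.528]
ft_force: [0.5, 5.6, -0.8]
grip_width: 0.0006
t 6.5667 pos [0.5035 0.1419 0.0786] along 141.8 lat -1.9 F [ 0.5  5.6 -0.8]
[[0.035, 0.994, 0.104], [0.028, 0.103, -0.994], [-0.999, 0.038, -0.024]]
```

```bash
python3 -m inch '[[[0.0,0,0.25,0,0],[0.0,0,0.25,0,0]]]'; python3 m.py|head -1
```

```text
time: 6.73
position: [0.504, 0.1382, 0.0787]
tool_rot: [0.491, 0.523, -0.457, 0.527]
ft_force: [-0.2, 4.6, -1.2]
grip_width: 0.0005
t 6.7333 pos [0.504  0.1382 0.0787] along 138.1 lat -2.0 F [-0.2  4.6 -1.2]
```

```bash
python3 -m inch '[[[0.0,0,0.25,0,0],[0.0,0,0.25,0,0]]]'; python3 m.py|head -1
```

```text
time: 6.9
position: [0.5045, 0.1346, 0.0787]
tool_rot: [0.492, 0.523, -0.457, 0.525]
ft_force: [-0.2, 4.8, 0.4]
grip_width: 0.0004
t 6.9 pos [0.5045 0.1346 0.0787] along 134.4 lat -2.0 F [-0.2  4.8  0.4]
```

```bash
python3 -m inch '[[[0.0,0,0.2,0,0],[0.0,0,0.2,0,0]]]'; python3 m.py|head -1
```

```text
time: 7.07
position: [0.5049, 0.1318, 0.0787]
tool_rot: [0.493, 0.523, -0.456, 0.524]
ft_force: [-0.4, 5.3, -0.7]
grip_width: 0.0004
t 7.0667 pos [0.5049 0.1318 0.0787] along 131.6 lat -2.0 F [-0.4  5.3 -0.7]
```

```bash
python3 -m inch '[[[0.0,0,0.2,0,0]]]'; python3 m.py|head -1
python3 - <<'E'
from h import *
cv2.imwrite("pics/t4.png",np.vstack([cv2.resize(camera(n)[b:b+90,a:a+200,::-1],None,fx=3.3,fy=3.3,interpolation=2) for n,a,b in (("scene",270,165),("top",160,195))]))
E
python3 m.py
```

```text
time: 7.15
position: [0.5051, 0.1305, 0.0787]
tool_rot: [0.494, 0.523, -0.456, 0.524]
ft_force: [0.3, 6.2, -0.8]
grip_width: 0.0002
t 7.15 pos [0.5051 0.1305 0.0787] along 130.3 lat -2.0 F [ 0.3  6.2 -0.8]
t 7.25 pos [0.5051 0.1298 0.0787] along 129.6 lat -2.0 F [ 0.1  1.9 -0.1]
[[0.037, 0.995, 0.097], [0.038, 0.096, -0.995], [-0.999, 0.04, -0.034]]
```

View pics/t4.png

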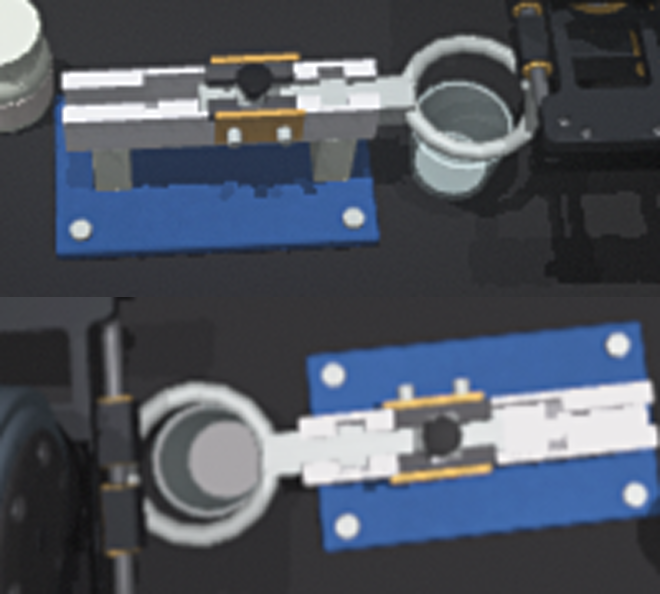

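```bash
python3 -m inch '[[[0.0,0,0.2,0,0]]]'; python3 m.py|head -1; python3 -m inch '[[[0.0,0,0.15,0,0]]]'; python3 m.py|head -1
```

```text
time: 7.33
position: [0.5054, 0.1278, 0.0787]
tool_rot: [0.494, 0.523, -0.456, 0.524]
ft_force: [-0.1, 3.0, -0.6]
grip_width: 0.0004
t 7.3333 pos [0.5054 0.1278 0.0787] along 127.7 lat -2.0 F [-0.1  3.  -0.6]
time: 7.42
position: [0.5054, 0.1272, 0.0787]
tool_rot: [0.495, 0.523, -0.456, 0.523]
ft_force: [0.4, 11.8, 0.3]
grip_width: 0.0008
t 7.4167 pos [0.5054 0.1272 0.0787] along 127.0 lat -2.0 F [ 0.4 11.8  0.3]
```

```bash
python3 -m inch '[[[0,0,-0.3,0,0],[0,0,-1.5,0,0],[0,0,-2,0,0],[0,0,-1,0,0],[0,0,0,0,0],[0,0,0,0,0]]]'; python3 m.py|head -1
python3 - <<'E'
from h import *
I={n:camera(n)[:,:,::-1] for n in("scene","top")}
[cv2.imwrite(f"pics/{n}5.png",I[n]) for n in I]
cv2.imwrite("pics/t5.png",np.vstack([cv2.resize(I[n][b:b+90,a:a+200],None,fx=3.3,fy=3.3,interpolation=2) for n,a,b in (("scene",270,165),("top",160,195))]))
E
```

```text
time: 7.92
position: [0.5016, 0.1732, 0.0807]
tool_rot: [0.493, 0.522, -0.457, 0.525]
ft_force: [0.1, -0.1, 0.5]
grip_width: 0.0005
t 7.9167 pos [0.5016 0.1732 0.0807] along 173.1 lat -4.1 F [ 0.1 -0.1  0.5]
```

View pics/t5.png

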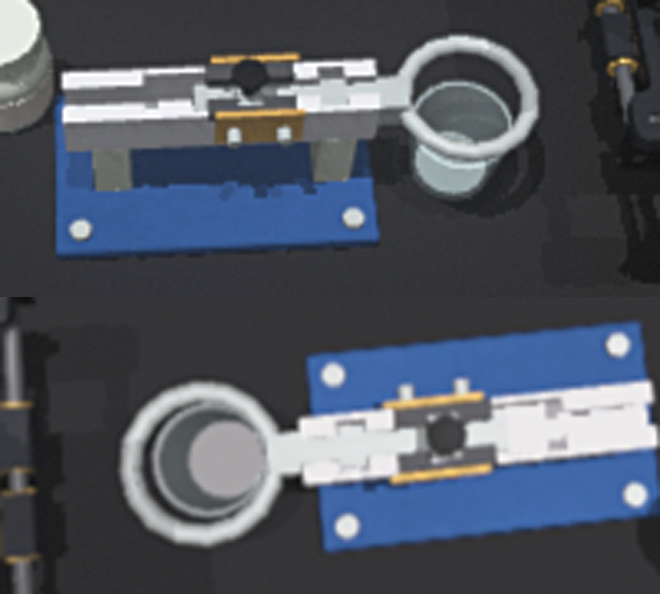

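Run:
```python
from h import *
u=np.array([-.13,.9915,0])
# cap-blob centres in the crops: start, slid-down, under collar (down), now
for k,s,t in(("start",(335,72),(350,446)),("down",(320,77),(363,446)),("collar-down",(254,82),(442,435)),("now",(250,76),(446,435))):
    s=(270+s[0]/3.3,165+s[1]/3.3);t=(160+t[0]/3.3,195+(t[1]-297)/3.3)
    p,g=tri(ray("scene",s),ray("top",t));print(k,p.round(4),round(g,4),"x rel collar mm",((plane("top",t,.111)-[.5255,-.0418,.1])@u*1000).round(1))
```

```text
start [0.5193 0.0009 0.1053] 0.0021 x rel collar mm 41.5
down [ 0.5195 -0.0059  0.0997] 0.0001 x rel collar mm 35.4
collar-down [ 0.5258 -0.0432  0.0997] 0.0022 x rel collar mm -2.8
now [ 0.5258 -0.0455  0.1055] 0.0019 x rel collar mm -4.7
```

```bash
python3 -m inch '[[[0,0,-1,0,0],[0,0,0,0,0],[0,0,0,0,0],[0,0,0,0,0]]]'; python3 -c "
from rig import robot
print(robot.hand_in())"
```

```text
time: 8.35
position: [0.5011, 0.1816, 0.0809]
tool_rot: [0.494, 0.521, -0.458, 0.524]
ft_force: [0.1, 1.0, -0.8]
grip_width: 0.0007
the job is handed in; nothing more can be done
None
```

The job is handed in: the button is up in the collar's hole and the ring hangs over the beaker. `hand_in()` gave no verdict.

**What I did:** I pressed the button with the shut fingertips at about 9 N. I then dragged the bar about 7 mm clear of the start hole, let go, and pushed the ring's outer point inwards in small steps. The push force rose to about 12 N when the bar stopped in the collar's hole, and I backed off.

**Last checks:**
- **Button height:** from two views, the cap rose from 99.7 mm while slid to 105.5 mm. At the start, fully up, it read 105.3 mm. These readings are about 5–8 mm below the stated 113.5 mm top, partly because I picked the middle of the cap rather than its top. I relied only on the change.
- **Position in the hole:** the button is about 4.7 mm past the collar's middle, within the 8 mm allowed. I trust that to about 2 mm.
- **Forces and glassware:** I read no more than about 12 N at the wrist. The beaker and the edge of the jar in the crops did not visibly move. The amber bottle was not in the final crops, but the gripper stayed away from it.
- **Clear of the arm:** the gripper ended about 45 mm from the ring, with the wrist force near zero (about 1 N of noise). The whole job took about 8.4 s.

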